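# Probe the yellow-ringed test point on a powered board

### The job

Switch on the board's supply by pushing its red toggle all the way over, away from the robot. Then take the orange test probe out of its stand and hold it square to the tilted circuit board, its sprung brass tip on the gold spot inside the yellow ring and pushed in about half way, gently and without shifting the board. Finish while still holding the probe there; do not disturb the red tester, the black spool or the jar.

Things in the scene. Friction and masses are not known exactly. Their poses are not given: they have to be found in the camera images.
- switch (a joint): the red-ended toggle on the supply: 0 rad = off, leaning 0.45 rad from upright towards the supply's -x side (the robot's side); 0.9 rad = on, leaning 0.45 rad to its +x side (stop). It stays where it is left and takes about 1.5 N at the ball to move.
- switch_tip (a point): centre of the toggle's red ball (18 mm diameter, on an 8 mm rod). It is 50 mm from the toggle's pivot, which lies on top of the supply at its centre; the ball swings in the supply's x-z plane. This frame turns with the toggle.
- supply: the supply, a fixed grey box 120 x 90 x 45 mm (x, y, z) with black strip on its off side (-x) and green strip on its on side (+x). Origin at the centre of its underside, z up; the toggle's pivot is 45 mm above the origin.
- stand: fixed probe stand, 70 x 70 x 80 mm (lower part black, upper 30 mm grey). Origin at the centre of its underside, z up. In its middle an 18 mm square pocket, 30 mm deep, open at the top, holds the probe's barrel; below the pocket's floor (50 mm above the origin) a 13 mm hole takes nose and tip.
- probe: loose test probe, 60 to 100 g, upright in the stand at first: square orange barrel 16 x 16 x 95 mm, sides along its x and y. Origin: centre of the barrel's lower end; z along the barrel to its tail. Below it a black nose (10 mm diameter, 20 mm long), then the brass tip (5 mm diameter), its end 45 mm below the origin. The upper 65 mm of barrel stand out of the stand; draw it straight up 80 mm.
- probe_tip (a point): the very end of the probe's brass tip (it moves in along the probe's z as the spring is pressed); axes as the probe's.
- plunger (a joint): how far the probe's tip is pressed in: 0 = fully out, 0.010 m = fully in (stop). The spring takes about 0.5 N to start and 4.5 N fully in (2.5 N half way).
- test_spot (a point): centre of the gold spot (14 mm diameter, flush) inside the yellow ring (26 mm outside) on the board's upper face. z = square out of the board's face, x and y along the board's edges; the board's centre is at (-4, -18) mm. Two other gold spots have white rings, at (0, -42) and (-32, -8) mm from this one.
- test_edge (a point): middle of the board's upper face along its +x edge, 60 mm from the tilt axis; axes as the board's.
- board: green circuit board 120 x 140 x 3 mm, in a stiff tilting joint between two posts at y = -83 and 83 mm (95 mm high). Origin at its centre, on the tilt axis (its y), 80 mm up. Its face looks up and 0.1 to 0.36 rad towards its own -x (robot's) side; the joint slips only above 2 N m. White connector, 10 mm high, along its +x edge; nothing tall within 25 mm of the yellow-ringed spot.
- tester: red hand-held tester lying flat, 150 x 80 x 35 mm, loose; origin under its centre. Leave alone.
- spool: black spool, a ring 60 mm across and 28 mm high, loose; origin under its centre. Leave alone.
- jar: jar with lid, 52 mm across and 70 mm high, loose; origin under its centre. Leave alone.
There are look-alikes about, which are no part of the job. Of the things that look like the probe, the largest one is meant.

How it is judged:
By the outcome, as a careful person would: the job done as asked, in the order asked, and still so for the second after the job is handed in, while the arm keeps its last pose, push and grip.
It also fails if it takes over 48 s, if anything falls off the work surface, if the arm or the gripper's body presses on something with over 40 N, if the wrist force passes 120 N, or if a joint passes its speed limit or range.

### The arm

A 6-joint arm with a two-finger parallel gripper is mounted at the origin on the work surface. World frame = base frame: x ahead of the robot, y to its left, z up, the work surface at z = 0. Lengths are in m, angles in rad, forces in N, time in s.
With the tool pointing down it reaches from about 0.35 to 0.975 m from the base axis. Payload 4.9 kg.
Tool frame: the origin (TCP) lies on the centre line of the jaws, within the pads' length; the fingertips stand manip.tcp_to_tips ahead of it and the grasp point (between the pads) is the TCP (manip.tcp_to_tips is the distance from the TCP to the fingertips, in m); y points along the fingers, z is the direction in which the jaws open and shut, and the axes are right-handed (so a half turn about y gives the same grasp; the last joint's range is limited). The gripper opens to 85 mm and grips with 20 to 120 N. Pads are 22 mm wide; open, the fingers measure 114 mm over their backs; the gripper's body (76 mm by 85 mm) begins 54 mm behind the grasp point. The pads swing forward as they close: fully open they stand 13 mm farther back than shut.
Start: joints at [1.031, 0.053, 1.613, -0, 1.476, -0.119], TCP at [0.255, 0.57, 0.211] pointing down, gripper open.
Joint ranges: [-3.01, 3.01], [-1.01, 2.22], [0.06, 2.58], [-1.02, 4.17], [0.09, 2.62], [-3.14, 3.14]. Speed limits (rad/s): [2.57, 2.57, 3.14, 3.14, 3.14, 3.14].

### API

Orientations are given as a unit quaternion [w, x, y, z].
In Python, from plant import manip gives the robot as it stands.
- The arm moves only by the tool apply_moves, never from a script. Its argument "moves" is a list of rows, each a list of 7 numbers: the gripper's target within -1 to 1 (shut at 1, half-way at 0, fully open at -1), then the shift along the tool's x, y, z in mm, then the turn, a rotation vector about the tool's x, y, z in degrees. A call has 1 to 20 rows; each row shifts and turns the commanded pose from where the row before left it, along the tool's axes as they then stand; what a row does not reach is not made up. A row lasts 1/10 s, in which the tool goes at most 50 mm and 8.59 degrees, less where a joint would pass 70% of its speed; a pose out of reach is approached as far as the arm can. A call with a gripper value outside its range is refused whole. The fingers move at their own pace and stop on an object; the grip force is fixed at half the most. Time passes only in rows, so rows that do not move let the fingers close. It gives the time, the measured TCP pose, the force and the opening at its end, in the units of the state.
- manip.state(): the state, without advancing time (a new reading comes with each control period).
- manip.grab_frame(name): name is "side" or "top" or "wrist"; returns the picture (384x512x3 uint8, blue, green, red); there is no depth.
- manip.calibration(name): a dict with "mtx" (3x3 intrinsics, pixels), "T" (4x4, takes a point from camera to world coordinates); the wrist camera has in their place "T_tool_cam" (4x4, takes a point from camera to tool coordinates, whose origin is the TCP and whose axes are the tool frame's). Camera axes: x right, y down, z forward; pixel columns grow to the right and rows downward; lengths in m; the calibration is good to about 2 mm. A picture is of the moment at which its call begins: read the wrist's pose just before it. calibration takes no time and is no camera call.
- manip.job_done(): hands the job in, once; it reports no verdict.
The state is a dict: "time": time; "joint_pos": joint angles; "joint_vel": joint speeds; "joint_efforts": joint torques, N m; "tool_pos": TCP position; "tool_rot": TCP orientation; "contact_force": force on the tool from outside, world axes, zero at the start; "ft_torque": the same for the moment, N m; "gripper_width": opening from 0.0 (shut) to 1.0 (fully open).
Only numpy, scipy, OpenCV 4.12 (cv2) and the standard library are available. Lean on these libraries where they do the work, as an engineer would, in place of code of your own. Each camera call takes 0.05 s, during which the arm holds its last target. There are 200 camera calls.

## Working session

There is one attempt and no reset: what is moved stays moved. The work goes in short steps, Python scripts to look and compute and a tool call to move; the robot and the scene stay as the last step left them, time stands still between calls to the robot, and variables do not carry over. Pictures are saved under pics/ and viewed, about 8 in all and at most 12, crops included, and the job is handed in when it is done.

Besides the shell and the picture viewer there is one more tool, called after ">>>" in YAML: its name, and indented under it one key for each argument. apply_moves: Moves the arm, as the interface text tells. Its arguments: {"type":"object","properties":{"moves":{"type":"array","items":{"type":"array","items":{"type":"number"}}}},"required":["moves"]}

```bash
ls; mkdir -p pics; python3 - <<'E'
from plant import manip
import cv2,numpy as np
np.set_printoptions(precision=4,suppress=True)
s=manip.state(); print(s); print(manip.tcp_to_tips)
for n in("top","side"):
    cv2.imwrite(f"pics/{n}0.png",manip.grab_frame(n)); c=manip.calibration(n); print(n,c["mtx"],c["T"])
print(manip.calibration("wrist"))
E
cd pics; python3 -c "
import cv2,numpy as np
for n in('top','side'):cv2.imwrite(n+'0b.png',cv2.resize(cv2.imread(n+'0.png'),(800,600),interpolation=cv2.INTER_CUBIC))"
```

```text
pics
{'time': 0.0, 'joint_pos': array([ 1.031 ,  0.0534,  1.6143,  0.    ,  1.476 , -0.119 ]), 'joint_vel': array([ 0.0003,  0.0011, -0.0009, -0.0013,  0.0014, -0.0001]), 'joint_efforts': array([  0.0001, -39.3699, -37.0168,  -0.0001,   0.0069,   0.    ]), 'tool_pos': array([0.2549, 0.5699, 0.2095]), 'tool_rot': array([-0.6908,  0.6922, -0.1479,  0.1474]), 'contact_force': array([-0.6722,  0.3447,  0.8553]), 'ft_torque': array([-0.0056, -0.0418, -0.0084]), 'gripper_width': 1.0002051271095052}
0.019
top [[484.6447   0.     254.8527]
 [  0.     484.6447 188.1315]
 [  0.       0.       1.    ]] [[ 0.0174 -0.9976  0.067   0.4969]
 [-0.9996 -0.0188 -0.02    0.0097]
 [ 0.0212 -0.0666 -0.9976  1.0214]
 [ 0.      0.      0.      1.    ]]
side [[376.4128   0.     256.8246]
 [  0.     376.4128 193.0871]
 [  0.       0.       1.    ]] [[-0.9964 -0.0317  0.0786  0.5165]
 [-0.0833  0.5385 -0.8385  0.6789]
 [-0.0157 -0.842  -0.5392  0.523 ]
 [ 0.      0.      0.      1.    ]]
{'mtx': array([[271.6977,   0.    , 250.3034],
       [  0.    , 271.6977, 190.8358],
       [  0.    ,   0.    ,   1.    ]]), 'T_tool_cam': array([[ 0.0011,  0.9553,  0.2955, -0.0754],
       [-0.0007, -0.2955,  0.9553, -0.1639],
       [ 1.    , -0.0013,  0.0003,  0.0004],
       [ 0.    ,  0.    ,  0.    ,  1.    ]])}
```

View pics/top0b.png

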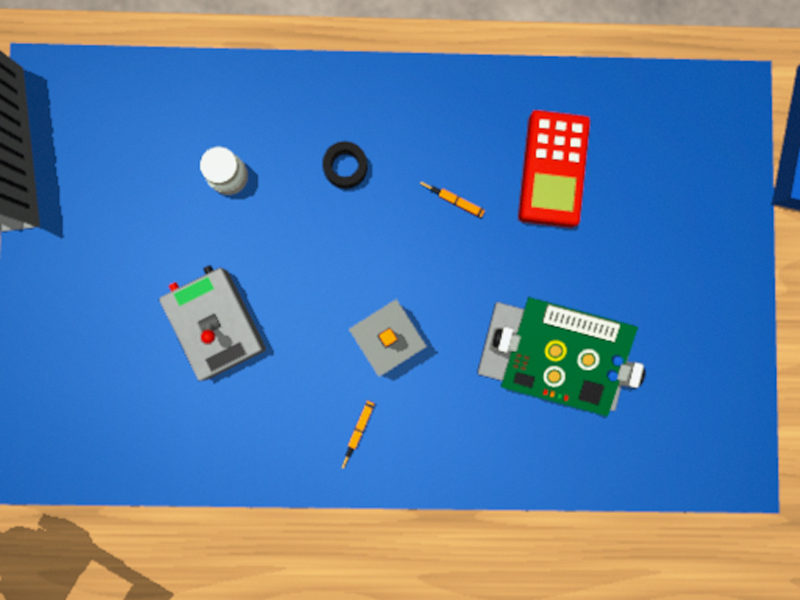

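View pics/side0b.png

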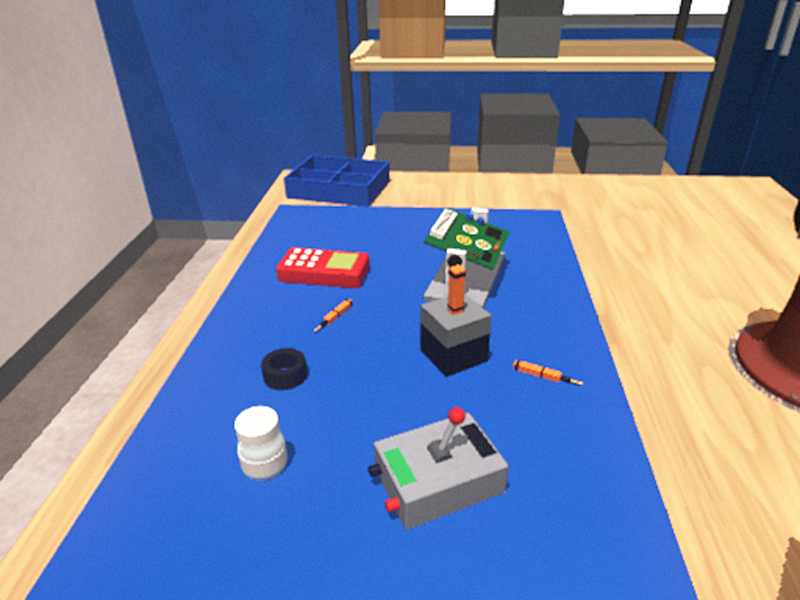

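Top view (800×600 pixels): supply at (213,327), with the ball at (208,337), green strip at (194,291) and black strip at (225,357). The probe stand is at (390,338) with the probe tail at (389,337). The board is at (570,355) with the yellow ring at (556,351), white rings at (588,360) and (554,376). The two loose pens are look-alikes. The side view agrees.

```bash
cat > h.py <<'E'
import cv2,numpy as np
from plant import manip
from scipy.spatial.transform import Rotation as R
np.set_printoptions(precision=4,suppress=True)
def quat(q): return R.from_quat([q[1],q[2],q[3],q[0]])
def cam(n,s=None):
    c=manip.calibration(n)
    if n!="wrist": return c["mtx"],c["T"]
    T=np.eye(4);T[:3,:3]=quat(s["tool_rot"]).as_matrix();T[:3,3]=s["tool_pos"]
    return c["mtx"],T@c["T_tool_cam"]
def ray(K,T,uv):
    d=T[:3,:3]@np.linalg.solve(K,[uv[0],uv[1],1.]);return T[:3,3],d/np.linalg.norm(d)
def onz(K,T,uv,z):
    o,d=ray(K,T,uv);return o+d*(z-o[2])/d[2]
def tri(r1,r2):
    A=np.stack([r1[1],-r2[1]],1);t=np.linalg.lstsq(A,r2[0]-r1[0],rcond=None)[0]
    a=r1[0]+t[0]*r1[1];b=r2[0]+t[1]*r2[1];return (a+b)/2,np.linalg.norm(a-b)
def hsv(im,lo,hi): return cv2.inRange(cv2.cvtColor(im,cv2.COLOR_BGR2HSV),np.array(lo),np.array(hi))
def blobs(m,roi=None,amin=15):
    if roi: k=np.zeros_like(m);k[roi[1]:roi[3],roi[0]:roi[2]]=1;m=m*k
    n,l,st,c=cv2.connectedComponentsWithStats(m)
    o=[(st[i,4],c[i],(l==i).astype(np.uint8)) for i in range(1,n) if st[i,4]>=amin]
    return sorted(o,key=lambda b:-b[0])
E
python3 - <<'E'
from h import *
s=manip.state(); M=quat(s["tool_rot"]).as_matrix(); print("tool axes cols\n",M)
t=cv2.imread("pics/top0.png");d=cv2.imread("pics/side0.png")
K,T=cam("top");Ks,Ts=cam("side")
def show(n,im,lo,hi,roi,k=3):
    bs=blobs(hsv(im,lo,hi),roi,8)[:k]
    for b in bs: print(n,b[0],b[1],cv2.minAreaRect(cv2.findNonZero(b[2])))
    return bs
g=show("green",t,(40,80,80),(80,255,255),(90,160,180,260),1)
r=show("ball",t,(0,120,100),(8,255,255),(115,195,150,235),1)
bs=show("ball s",d,(0,120,100),(8,255,255),(270,250,310,285),1)
print("ball",tri(ray(K,T,r[0][1]),ray(Ks,Ts,bs[0][1])))
print("greenstrip",onz(K,T,g[0][1],.045))
k=show("black",t,(0,0,0),(180,255,75),(125,210,165,245),2)
print("blackstrip",onz(K,T,k[0][1],.045))
gr=show("stand",t,(0,0,100),(180,60,220),(215,180,285,250),2)
c=cv2.boxPoints(cv2.minAreaRect(cv2.findNonZero(gr[0][2])));P=np.array([onz(K,T,q,.08) for q in c]);print("stand",P,P.mean(0),np.linalg.norm(P-np.roll(P,1,0),axis=1),np.degrees(np.arctan2(*(P[1]-P[0])[[1,0]])))
o=show("probe",t,(8,120,100),(24,255,255),(235,195,265,235),1)
c=cv2.boxPoints(cv2.minAreaRect(cv2.findNonZero(o[0][2])));P=np.array([onz(K,T,q,.145) for q in c]);print("probe",P.mean(0),np.linalg.norm(P-np.roll(P,1,0),axis=1),np.degrees(np.arctan2(*(P[1]-P[0])[[1,0]])))
show("gold t",t,(15,80,120),(35,255,255),(330,205,390,250),4)
show("gold s",d,(15,60,120),(35,255,255),(275,130,330,170),4)
E
```

```text
tool axes cols
 [[ 0.9128 -0.001   0.4085]
 [-0.4085 -0.0016  0.9128]
 [-0.0002 -1.     -0.0019]]
green 223 [123.3453 186.0673] ((123.30001068115234, 186.10000610351562), (8.497057914733887, 24.59674835205078), 63.43495178222656)
ball 64 [132.5312 214.9219] ((133.0, 215.0), (8.0, 8.0), 0.0)Traceback (most recent call last):
  File "<stdin>", line 12, in <module>
IndexError: list index out of range
```

```bash
cat > m1.py <<'E'
from h import *
t=cv2.imread("pics/top0.png");d=cv2.imread("pics/side0.png")
K,T=cam("top");Ks,Ts=cam("side")
def show(n,im,lo,hi,roi,k=3):
    m=hsv(im,lo,hi)
    if n[:4]=="ball": m|=hsv(im,(170,120,90),(180,255,255))
    bs=blobs(m,roi,8)[:k]
    for b in bs: print(n,b[0],b[1],cv2.minAreaRect(cv2.findNonZero(b[2])))
    return bs
g=show("green",t,(40,80,80),(80,255,255),(90,160,180,260),1)
r=show("ball",t,(0,120,100),(8,255,255),(115,195,150,235),1)
bs=show("ball s",d,(0,120,90),(8,255,255),(270,250,310,285),1)
print("ball",tri(ray(K,T,r[0][1]),ray(Ks,Ts,bs[0][1])))
print("greenstrip",onz(K,T,g[0][1],.045))
k=show("black",t,(0,0,0),(180,255,75),(125,210,165,245),2)
print("blackstrip",onz(K,T,k[0][1],.045))
gr=show("stand",t,(0,0,100),(180,60,220),(215,180,285,250),2)
c=cv2.boxPoints(cv2.minAreaRect(cv2.findNonZero(gr[0][2])));P=np.array([onz(K,T,q,.08) for q in c]);print("stand",P,P.mean(0),np.linalg.norm(P-np.roll(P,1,0),axis=1),np.degrees(np.arctan2(*(P[1]-P[0])[[1,0]])))
o=show("probe",t,(8,120,100),(24,255,255),(235,195,265,235),1)
c=cv2.boxPoints(cv2.minAreaRect(cv2.findNonZero(o[0][2])));P=np.array([onz(K,T,q,.145) for q in c]);print("probe",P.mean(0),np.linalg.norm(P-np.roll(P,1,0),axis=1),np.degrees(np.arctan2(*(P[1]-P[0])[[1,0]])))
show("gold t",t,(15,80,120),(35,255,255),(330,205,390,250),4)
show("gold s",d,(15,60,120),(35,255,255),(275,130,330,170),4)
E
python3 m1.py
```

```text
green 223 [123.3453 186.0673] ((123.30001068115234, 186.10000610351562), (8.497057914733887, 24.59674835205078), 63.43495178222656)
ball 64 [132.5312 214.9219] ((133.0, 215.0), (8.0, 8.0), 0.0)
ball s 86 [291.8488 265.6744] ((291.7500305175781, 265.7500305175781), (9.192387580871582, 9.899494171142578), 45.0)
ball (array([0.5039, 0.2233, 0.0916]), np.float64(0.00028926162730929573))
greenstrip [0.5617 0.2544 0.045 ]
black 167 [144.1377 227.6467] ((144.0, 227.50001525878906), (7.155416965484619, 22.807893753051758), 63.43495178222656)
black 11 [163.2727 212.    ] ((163.60000610351562, 212.20004272460938), (5.366563320159912, 1.7888542413711548), 63.43495178222656)
blackstrip [0.4792 0.2101 0.045 ]
stand 1130 [247.4274 215.7257] ((247.75149536132812, 215.8148651123047), (35.6440315246582, 35.7330322265625), 57.7243537902832)
stand [[ 0.5159  0.0516  0.08  ]
 [ 0.5541 -0.0063  0.08  ]
 [ 0.4962 -0.0443  0.08  ]
 [ 0.4584  0.0136  0.08  ]] [0.5062 0.0036 0.08  ] [0.0689 0.0694 0.0692 0.0691] -56.62797763516782
probe 88 [247.9205 215.5341] ((247.9230499267578, 215.38458251953125), (9.429903030395508, 9.429903030395508), 56.3099365234375)
probe [0.5062 0.0038 0.145 ] [0.017 0.017 0.017 0.017] -55.294015568502616
gold t 129 [355.2248 223.9767] ((355.5, 224.0), (12.0, 13.0), 90.0)
gold t 47 [376.1064 229.9149] ((376.5, 229.5), (7.0, 7.0), 0.0)
gold t 47 [354.2766 240.4255] ((354.5, 240.5), (7.0, 7.0), 90.0)
gold s 144 [304.3056 130.8542] ((302.0, 131.0), (2.0, 54.0), 90.0)
gold s 48 [296.5208 153.1667] ((296.4615478515625, 153.19232177734375), (9.60969066619873, 5.295135974884033), 11.309932708740234)
gold s 14 [300.2143 146.0714] ((300.5, 146.0), (5.0, 2.0), 0.0)
gold s 12 [308.9167 156.0833] ((309.0, 156.0), (2.0, 4.0), 90.0)
```

>>> apply_moves:
  moves:
    - [1, 34.4, 0, -24.6, 0, 0, 0]
    - [1, 34.4, 0, -24.6, 0, 0, 0]
    - [1, 34.4, 0, -24.6, 0, 0, 0]
    - [1, 34.4, 0, -24.6, 0, 0, 0]
    - [1, 34.4, 0, -24.6, 0, 0, 0]
    - [1, 34.4, 0, -24.6, 0, 0, 0]
    - [1, 34.4, 0, -24.6, 0, 0, 0]
    - [1, 34.4, 0, -24.6, 0, 0, 0]
    - [1, 34.4, 0, -24.6, 0, 0, 0]
    - [1, 34.4, 0, -24.6, 0, 0, 0]
    - [1, 0, 10, 0, 0, 7.6, 0]
    - [1, 0, 10, 0, 0, 7.6, 0]
    - [1, 0, 10, 0, 0, 7.6, 0]
    - [1, 0, 10, 0, 0, 7.6, 0]
    - [1, 0, 10, 0, 0, 7.6, 0]
    - [1, 0, 0, 0, 0, 0, 0]
    - [1, 0, 0, 0, 0, 0, 0]

```text
time: 1.8
tool_pos: [0.4685, 0.2053, 0.1604]
tool_rot: [-0.606, 0.606, -0.364, 0.364]
contact_force: [0.4, 0.1, 0.1]
gripper_width: -0.001
```

>>> apply_moves:
  moves:
    - [1, 0, 20, 0, 0, 0, 0]
    - [1, 0, 20, 0, 0, 0, 0]
    - [1, 0, 19, 0, 0, 0, 0]
    - [1, 0, 0, 8, 0, 0, 0]
    - [1, 0, 0, 8, 0, 0, 0]
    - [1, 0, 0, 8, 0, 0, 0]
    - [1, 0, 0, 8, 0, 0, 0]
    - [1, 0, 0, 8, 0, 0, 0]
    - [1, 0, 0, 8, 0, 0, 0]
    - [1, 0, 0, 4, 0, 0, 0]
    - [1, 0, 0, 0, 0, 0, 0]

```text
time: 2.9
tool_pos: [0.5152, 0.2299, 0.1017]
tool_rot: [-0.606, 0.606, -0.365, 0.365]
contact_force: [0.1, 0.5, -0.2]
gripper_width: -0.002
```

>>> apply_moves:
  moves:
    - [1, 0, 0, 2, 0, 0, 0]
    - [1, 0, 0, 0, 0, 0, 0]

```text
time: 3.1
tool_pos: [0.5164, 0.2306, 0.1016]
tool_rot: [-0.606, 0.606, -0.365, 0.365]
contact_force: [-0.1, 0.0, 0.1]
gripper_width: 0.001
```

>>> apply_moves:
  moves:
    - [1, 0, 0, 2, 0, 0, 0]
    - [1, 0, 0, 0, 0, 0, 0]

```text
time: 3.3
tool_pos: [0.5184, 0.2316, 0.1018]
tool_rot: [0.606, -0.606, 0.365, -0.365]
contact_force: [-0.8, 0.2, -0.9]
gripper_width: 0.001
```

>>> apply_moves:
  moves:
    - [1, 0, 0, 2, 0, 0, 0]
    - [1, 0, 0, 0, 0, 0, 0]

```text
time: 3.5
tool_pos: [0.5202, 0.2326, 0.1018]
tool_rot: [0.606, -0.606, 0.365, -0.365]
contact_force: [-0.3, -0.2, 0.1]
gripper_width: 0.001
```

>>> apply_moves:
  moves:
    - [1, 0, 0, 2, 0, 0, 0]
    - [1, 0, 0, 2, 0, 0, 0]

```text
time: 3.7
tool_pos: [0.5237, 0.2345, 0.1017]
tool_rot: [-0.606, 0.606, -0.365, 0.365]
contact_force: [-0.0, 0.2, 1.0]
gripper_width: -0.002
```

```bash
python3 - <<'E'
from h import *
s=manip.state();print(s["contact_force"])
t=manip.grab_frame("top");d=manip.grab_frame("side")
cv2.imwrite("pics/c1.png",np.hstack([cv2.resize(x,None,fx=4,fy=4,interpolation=cv2.INTER_CUBIC) for x in (t[165:255,85:180],d[225:315,235:330])]))
E
```

```text
[-0.0136  0.229   0.9725]
```

View pics/c1.png

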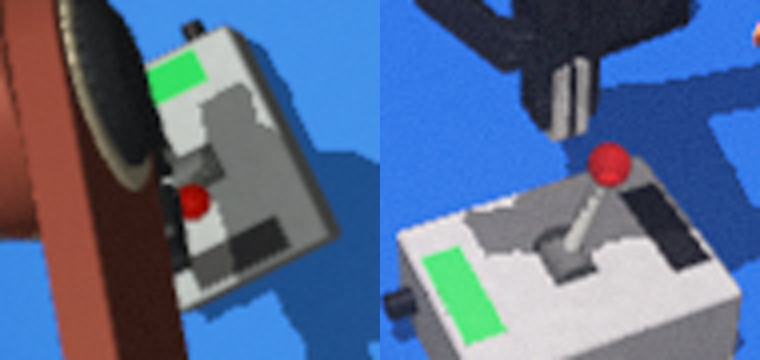

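```bash
python3 - <<'E'
from h import *
s=manip.state();M=quat(s["tool_rot"]).as_matrix()
def pr(n,p):
    K,T=cam(n);q=T[:3,:3].T@(np.array(p)-T[:3,3]);q=K@q;return q[:2]/q[2]
tip=s["tool_pos"]+M[:,1]*.019
for n,off in(("top",(85,165)),("side",(235,225))):
    for p in (tip,s["tool_pos"],[.5039,.2233,.0916],[.523,.2336,.045]): print(n,(pr(n,p)-off)*4+([380,0] if n=="side" else [0,0]))
f=manip.grab_frame("wrist");cv2.imwrite("pics/w1.png",f)
E
```

```text
top [172.4712 157.7873]
top [162.8215 156.4631]
top [190.186  199.4641]
top [192.2861 162.0087]
side [557.5663 195.8889]
side [558.3658 161.2841]
side [607.8414 162.7579]
side [558.1731 259.7971]
```

View pics/w1.png

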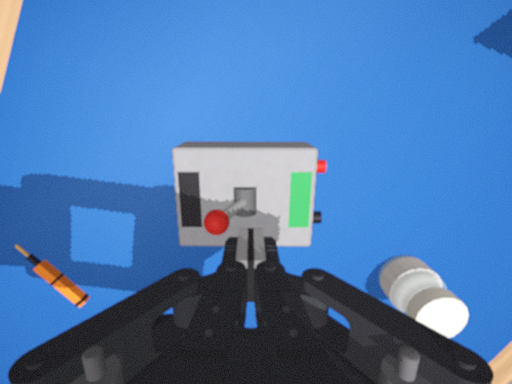

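```bash
python3 - <<'E'
from h import *
s=manip.state();print(s["joint_pos"])
K,T=cam("wrist",s)
def pr(K,T,p):
    q=T[:3,:3].T@(np.array(p)-T[:3,3]);q=K@q;return q[:2]/q[2]
print("ball",pr(K,T,[.5039,.2233,.0916]),"strips",pr(K,T,[.5617,.2544,.045]),pr(K,T,[.4792,.2101,.045]))
M=quat(s["tool_rot"]).as_matrix()
# tip: triangulate wrist (250,228) vs side crop tip
Ks,Ts=cam("side")
print(tri(ray(K,T,(250,228)),ray(Ks,Ts,((570-380)/4+235,138/4+225))), s["tool_pos"])
K2,T2=cam("top")
for y in (0,-.01,.019): print(pr(Ks,Ts,s["tool_pos"]+M[:,1]*y))
d=manip.grab_frame("side");t=manip.grab_frame("top")
cv2.imwrite("pics/c2.png",np.hstack([cv2.resize(x,(400,600),interpolation=cv2.INTER_CUBIC) for x in (t[130:270,60:153],d[170:310,235:328])]))
E
```

```text
[ 0.2913  0.0239  1.8303  0.      1.2873 -0.1955]
ball [217.1627 221.8424] strips [299.9257 199.3127] [190.8316 200.0737]
(array([0.5196, 0.2423, 0.1217]), np.float64(0.00032425286690522255)) [0.5237 0.2345 0.1017]
[279.6652 265.3269]
[279.773  260.6546]
[279.4658 273.9771]
```

View pics/c2.png

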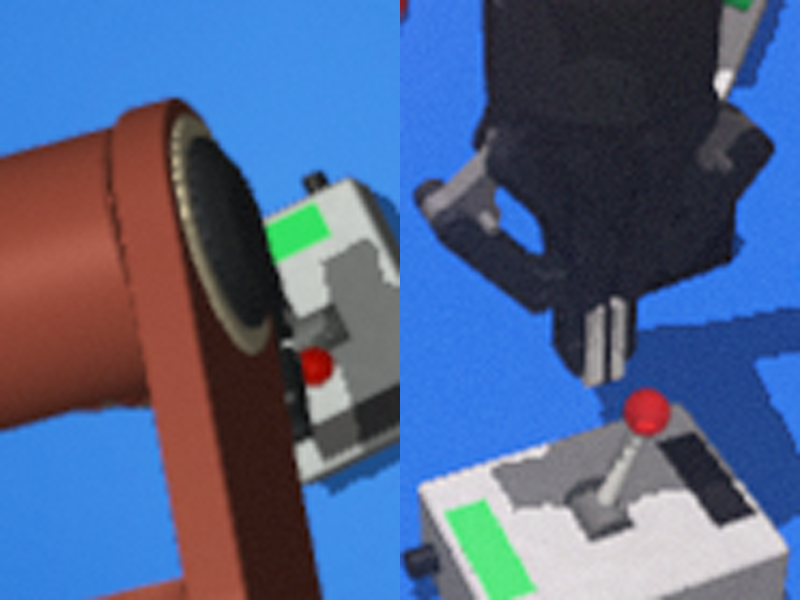

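The ball hasn't moved. Triangulating the shut fingertips puts them at z≈0.12, about 39 mm above what `tcp_to_tips` implies, so they passed over it. I'll back off, go lower and check the height again.

>>> apply_moves:
  moves:
    - [1, 0, 0, -22, 0, 0, 0]
    - [1, 0, 0, -22, 0, 0, 0]
    - [1, 0, 0, -22, 0, 0, 0]
    - [1, 0, 15, 0, 0, 0, 0]
    - [1, 0, 15, 0, 0, 0, 0]
    - [1, 0, 5, 0, 0, 0, 0]
    - [1, 0, 0, 0, 0, 0, 0]

```text
time: 4.65
tool_pos: [0.4645, 0.2034, 0.0647]
tool_rot: [-0.605, 0.607, -0.366, 0.364]
contact_force: [0.5, -0.2, -0.2]
gripper_width: -0.0
```

```bash
python3 - <<'E'
from h import *
s=manip.state();print(s["tool_pos"],s["contact_force"])
M=quat(s["tool_rot"]).as_matrix()
Ks,Ts=cam("side")
def pr(K,T,p):
    q=T[:3,:3].T@(np.array(p)-T[:3,3]);q=K@q;return q[:2]/q[2]
d=manip.grab_frame("side");w=manip.grab_frame("wrist")
c=cv2.resize(d[190:290,250:350],(500,500),interpolation=cv2.INTER_CUBIC)
for y in (-.04,-.02,0,.019):
    u=(pr(Ks,Ts,s["tool_pos"]+M[:,1]*y)-[250,190])*5;print(y,u);cv2.circle(c,tuple(int(v) for v in u),3,(0,255,255),-1)
cv2.imwrite("pics/c3.png",np.hstack([c,cv2.resize(w[150:300,200:300],(300,500),interpolation=cv2.INTER_CUBIC)]))
E
```

```text
[0.4645 0.2034 0.0647] [ 0.4957 -0.2371 -0.2366]
-0.04 [331.1638 312.3988]
-0.02 [327.2256 357.5305]
0 [323.4199 401.1442]
0.019 [319.9211 441.2396]
```

View pics/c3.png

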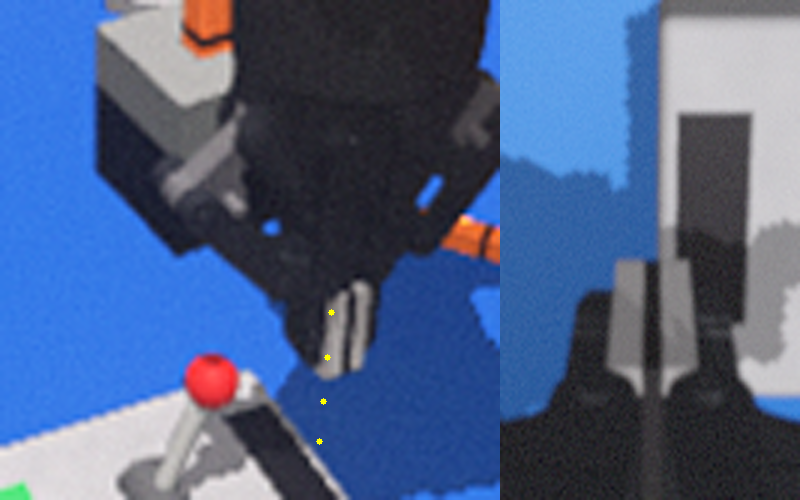

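>>> apply_moves:
  moves:
    - [1, 0, 2, 8, 0, 0, 0]
    - [1, 0, 0, 8, 0, 0, 0]
    - [1, 0, 0, 7, 0, 0, 0]
    - [1, 0, 0, 7, 0, 0, 0]
    - [1, 0, 0, 7, 0, 0, 0]

```text
time: 5.25
tool_pos: [0.5003, 0.2215, 0.0676]
tool_rot: [0.606, -0.605, 0.364, -0.366]
contact_force: [-1.9, -0.5, 4.4]
gripper_width: 0.003
```

>>> apply_moves:
  moves:
    - [1, 0, 0, 7, 0, 0, 0]
    - [1, 0, 0, 7, 0, 0, 0]
    - [1, 0, 0, 6, 0, 0, 0]
    - [1, 0, 0, 3, 0, 0, 0]

```text
time: 5.65
tool_pos: [0.5185, 0.2317, 0.0641]
tool_rot: [-0.605, 0.606, -0.365, 0.365]
contact_force: [-0.6, -0.9, 0.6]
gripper_width: 0.003
```

>>> apply_moves:
  moves:
    - [1, 0, 0, 2, 0, 0, 0]

```text
time: 5.75
tool_pos: [0.5198, 0.2324, 0.0639]
tool_rot: [-0.605, 0.606, -0.365, 0.364]
contact_force: [0.2, -1.7, -0.4]
gripper_width: -0.001
```

>>> apply_moves:
  moves:
    - [1, 0, 0, 2, 0, 0, 0]

```text
time: 5.85
tool_pos: [0.5206, 0.2329, 0.0637]
tool_rot: [-0.605, 0.607, -0.365, 0.364]
contact_force: [-5.8, -4.7, 1.3]
gripper_width: -0.0
```

>>> apply_moves:
  moves:
    - [1, 0, 0, 1, 0, 0, 0]

```text
time: 5.95
tool_pos: [0.5207, 0.2329, 0.0636]
tool_rot: [-0.604, 0.608, -0.366, 0.364]
contact_force: [-7.8, -5.1, 4.2]
gripper_width: -0.001
```

```bash
cat > ball.py <<'E'
from h import *
s=manip.state();print(s["contact_force"])
for n,roi in(("side",(240,230,310,290)),):
    d=manip.grab_frame(n);m=hsv(d,(0,120,90),(8,255,255))|hsv(d,(170,120,90),(180,255,255))
    K,T=cam(n)
    for b in blobs(m,roi,8)[:2]:
        o,r=ray(K,T,b[1]);u=np.array([.881,.473,0]);nrm=np.array([-.473,.881,0]);p=np.array([.523,.2336,.045])
        q=o+r*((p-o)@nrm/(r@nrm)); print(n,b[0],b[1],"along",(q-p)@u,"up",q[2]-p[2],"angle",.45+np.arctan2((q-p)@u,q[2]-p[2]))
E
python3 ball.py
```

```text
[-7.7737 -5.1469  4.1807]
side 91 [269.5604 273.7912] along 0.018610536416919225 up 0.04493226216975442 angle 0.8426797818769032
```

>>> apply_moves:
  moves:
    - [1, 0, 0, -8, 0, 0, 0]
    - [1, 0, 0, -7, 0, 0, 0]
    - [1, 0, -40, 0, 0, 0, 0]
    - [1, 0, -45, 0, 0, 0, 0]
    - [-1, 32.5, 0, -17.7, 0, 0, 0]
    - [-1, 32.5, 0, -17.7, 0, 0, 0]
    - [-1, 32.5, 0, -17.7, 0, 0, 0]
    - [-1, 32.5, 0, -17.7, 0, 0, 0]
    - [-1, 32.5, 0, -17.7, 0, 0, 0]
    - [-1, 32.5, 0, -17.7, 0, 0, 0]
    - [-1, 0, 0, 0, 0, -5.4, 0]
    - [-1, 0, 0, 0, 0, 0, 0]
    - [-1, 0, 0, 0, 0, 0, 0]
    - [-1, 0, 0, 0, 0, 0, 0]

```text
time: 7.4
tool_pos: [0.5067, 0.0055, 0.1497]
tool_rot: [0.622, -0.622, 0.336, -0.336]
contact_force: [-0.6, -0.1, -0.6]
gripper_width: 0.999
```

```bash
python3 ball.py; python3 - <<'E'
from h import *
s=manip.state();M=quat(s["tool_rot"]).as_matrix();print(s["tool_pos"],s["gripper_width"],M)
w=manip.grab_frame("wrist");cv2.imwrite("pics/w2.png",w)
K,T=cam("wrist",s)
for b in blobs(hsv(w,(5,120,80),(24,255,255)),None,60)[:4]: print(b[0],b[1],cv2.boundingRect(b[2]))
def pr(p):
    q=T[:3,:3].T@(np.array(p)-T[:3,3]);q=K@q;return q[:2]/q[2]
print(pr([.5062,.0037,.145]))
E
```

```text
[-0.6487 -0.133  -0.5868]
side 86 [269.4186 273.5814] along 0.018861976704537854 up 0.04549614781744575 angle 0.8430152615443092
[0.5068 0.0056 0.1497] 0.9957931341711126 [[ 0.5491  0.0003  0.8357]
 [-0.8357  0.0001  0.5491]
 [ 0.0001 -1.      0.0003]]
589 [172.2801  89.4244] (152, 64, 42, 53)
542 [247.5387 222.738 ] (236, 211, 24, 24)
442 [247.8416 198.3801] (238, 187, 21, 23)
412 [322.4951 306.415 ] (301, 293, 44, 27)
[247.6063 225.9042]
```

View pics/w2.png

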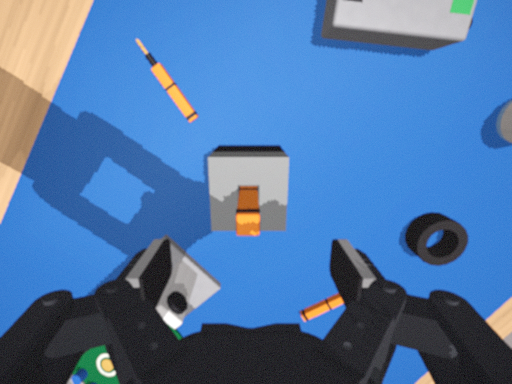

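```bash
python3 - <<'E'
from h import *
rs=[]
for n,roi in(("top",(100,160,165,240)),("side",(240,230,310,290))):
    d=manip.grab_frame(n);cv2.imwrite(f"pics/{n}2.png",d);m=hsv(d,(0,120,90),(8,255,255))|hsv(d,(170,120,90),(180,255,255))
    bl=blobs(m,roi,8)[:3];print(n,[(b[0],b[1]) for b in bl]);rs.append((n,bl))
K,T=cam("top");Ks,Ts=cam("side")
p0=np.array([.5039,.2233,.0916])
for b in rs[0][1]:
    p,e=tri(ray(K,T,b[1]),ray(Ks,Ts,rs[1][1][0][1]));d=p-p0;c=np.linalg.norm(d);print(p,e,d,c,"angle",2*np.arcsin(min(1,c/.1)))
E
```

```text
top [(np.int32(63), array([123.2857, 196.2222])), (np.int32(21), array([110.7619, 183.0952]))]
side [(np.int32(86), array([269.4186, 273.5814]))]
[0.5394 0.2424 0.0904] 0.000436072011339475 [ 0.0355  0.0191 -0.0012] 0.04034527807773833 angle 0.8305744997080364
[0.5505 0.2616 0.1104] 0.02386288253949107 [0.0466 0.0383 0.0188] 0.06315788617973615 angle 1.367175897605099
```

>>> apply_moves:
  moves:
    - [-1, 1.3, 0, -1.5, 0, 0, 0]
    - [-1, 0, 15, 0, 0, 0, 0]
    - [-1, 0, 15, 0, 0, 0, 0]
    - [-1, 0, 15, 0, 0, 0, 0]
    - [-1, 0, 10, 0, 0, 0, 0]
    - [-1, 0, 10, 0, 0, 0, 0]
    - [-1, 0, 8, 0, 0, 0, 0]
    - [-1, 0, 2, 0, 0, 0, 0]
    - [-1, 0, 0, 0, 0, 0, 0]

```text
time: 8.5
tool_pos: [0.5062, 0.003, 0.0745]
tool_rot: [-0.622, 0.622, -0.336, 0.336]
contact_force: [-0.1, 0.3, 0.1]
gripper_width: 0.998
```

```bash
python3 - <<'E'
from h import *
s=manip.state();print(s["tool_pos"],s["contact_force"])
d=manip.grab_frame("side");w=manip.grab_frame("wrist")
c=cv2.resize(d[140:250,245:355],(500,500),interpolation=cv2.INTER_CUBIC)
cv2.imwrite("pics/c4.png",np.hstack([c,cv2.resize(w[130:330,160:340],(300,500))[:,:]]))
E
```

```text
[0.5062 0.003  0.0745] [-0.087   0.2789  0.0741]
```

View pics/c4.png

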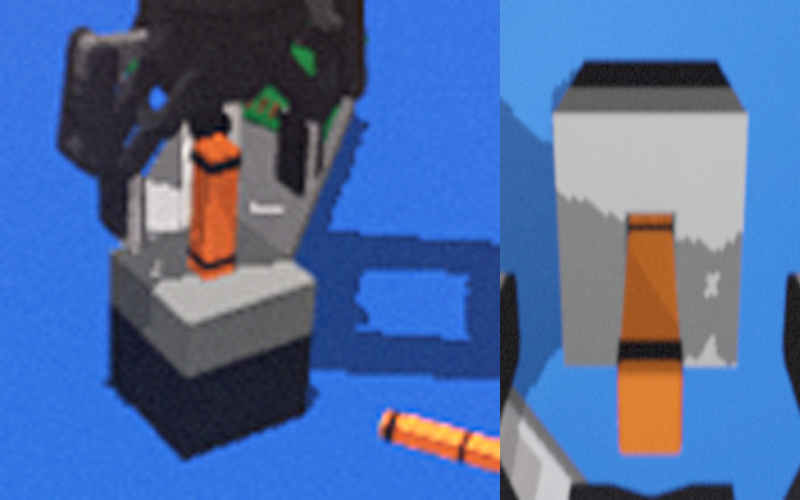

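>>> apply_moves:
  moves:
    - [1, 0, 0, 0, 0, 0, 0]
    - [1, 0, 0, 0, 0, 0, 0]
    - [1, 0, 0, 0, 0, 0, 0]
    - [1, 0, 0, 0, 0, 0, 0]
    - [1, 0, 0, 0, 0, 0, 0]
    - [1, 0, 0, 0, 0, 0, 0]
    - [1, 0, 0, 0, 0, 0, 0]
    - [1, 0, 0, 0, 0, 0, 0]

```text
time: 9.4
tool_pos: [0.5064, 0.0029, 0.0749]
tool_rot: [0.622, -0.622, 0.336, -0.336]
contact_force: [-0.3, -0.2, 1.3]
gripper_width: 0.18
```

>>> apply_moves:
  moves:
    - [1, 0, -10, 0, 0, 0, 0]
    - [1, 0, -15, 0, 0, 0, 0]
    - [1, 0, -20, 0, 0, 0, 0]
    - [1, 0, -20, 0, 0, 0, 0]
    - [1, 0, -25, 0, 0, 0, 0]
    - [1, 0, -35, 0, 0, 0, 0]
    - [1, 0, -35, 0, 0, 0, 0]
    - [1, 0, -20, 0, 0, 0, 0]
    - [1, 0, 0, 0, 0, 0, 0]
    - [1, 0, 0, 0, 0, 0, 0]

```text
time: 10.4
tool_pos: [0.5062, 0.003, 0.2551]
tool_rot: [0.622, -0.622, 0.336, -0.336]
contact_force: [-0.8, 0.2, -1.4]
gripper_width: 0.181
```

```bash
python3 - <<'E'
from h import *
s=manip.state();M=quat(s["tool_rot"]).as_matrix();print(s["tool_pos"],s["contact_force"],s["gripper_width"])
d=manip.grab_frame("side");w=manip.grab_frame("wrist");cv2.imwrite("pics/side3.png",d);cv2.imwrite("pics/w3.png",w)
cv2.imwrite("pics/c5.png",np.hstack([cv2.resize(d[70:250,230:390],(400,450),interpolation=cv2.INTER_CUBIC),cv2.resize(w[150:330,170:330],(400,450),interpolation=cv2.INTER_CUBIC)]))
t=cv2.imread("pics/top0.png")
Ks,Ts=cam("side");K,T=cam("top")
# yellow: triangulate with top and side0
gt=[355.22,223.98];gs=[296.52,153.17];print("yellow",tri(ray(K,T,gt),ray(Ks,Ts,gs)))
print("on plane .085",[onz(K,T,q,.085) for q in(gt,[376.1,229.9],[354.28,240.43])])
E
```

```text
[0.5062 0.003  0.2551] [-0.7841  0.211  -1.4197] 0.1813056338834014
yellow (array([ 0.4939, -0.2054,  0.0815]), np.float64(6.103913733123406e-06))
on plane .085 [array([ 0.4939, -0.2046,  0.085 ]), array([ 0.4832, -0.2452,  0.085 ]), array([ 0.4622, -0.2029,  0.085 ])]
```

View pics/c5.png

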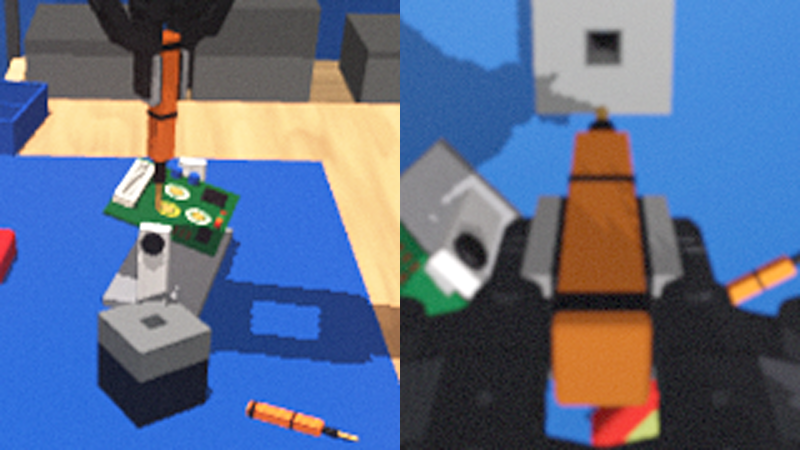

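>>> apply_moves:
  moves:
    - [1, 30.7, 0, -17.8, 0, 0, 0]
    - [1, 30.7, 0, -17.8, 0, 0, 0]
    - [1, 30.7, 0, -17.8, 0, 0, 0]
    - [1, 30.7, 0, -17.8, 0, 0, 0]
    - [1, 30.7, 0, -17.8, 0, 0, 0]
    - [1, 30.7, 0, -17.8, 0, 0, 0]
    - [1, 30.7, 0, -17.8, 0, 0, 0]
    - [1, 0, 20, 0, 0, 0, 0]
    - [1, 0, 20, 0, 0, 0, 0]
    - [1, 0, 0, 0, 0, 0, 0]
    - [1, 0, 0, 0, 0, 0, 0]
    - [1, 0, 0, 0, 0, 0, 0]

```text
time: 11.7
tool_pos: [0.5204, -0.2449, 0.2154]
tool_rot: [-0.622, 0.622, -0.335, 0.336]
contact_force: [-0.6, -0.1, -0.4]
gripper_width: 0.177
```

```bash
python3 - <<'E'
from h import *
import pickle
s=manip.state();print(s["tool_pos"],s["tool_rot"],s["contact_force"])
w=manip.grab_frame("wrist");cv2.imwrite("pics/w4.png",w);pickle.dump(s,open("w4.pkl","wb"))
w=cv2.imread("pics/w4.png")
for b in blobs(hsv(w,(15,70,100),(35,255,255)),(130,40,400,260),20)[:8]: print("gold",b[0],b[1],cv2.boundingRect(b[2]))
cv2.imwrite("pics/c6.png",cv2.resize(w[30:270,96:416],(800,600),interpolation=cv2.INTER_CUBIC))
E
```

```text
[ 0.5204 -0.2449  0.2154] [-0.6223  0.6224 -0.3354  0.336 ] [-0.5797 -0.1052 -0.4082]
gold 1237 [373.1051 219.464 ] (348, 196, 51, 47)
gold 481 [249.4075 132.8857] (237, 120, 26, 26)
gold 157 [224.4013 115.6561] (218, 109, 14, 14)
gold 147 [221.0544 159.2381] (215, 153, 13, 14)
gold 46 [207.7826 102.6522] (204, 99, 8, 8)
```

View pics/c6.png

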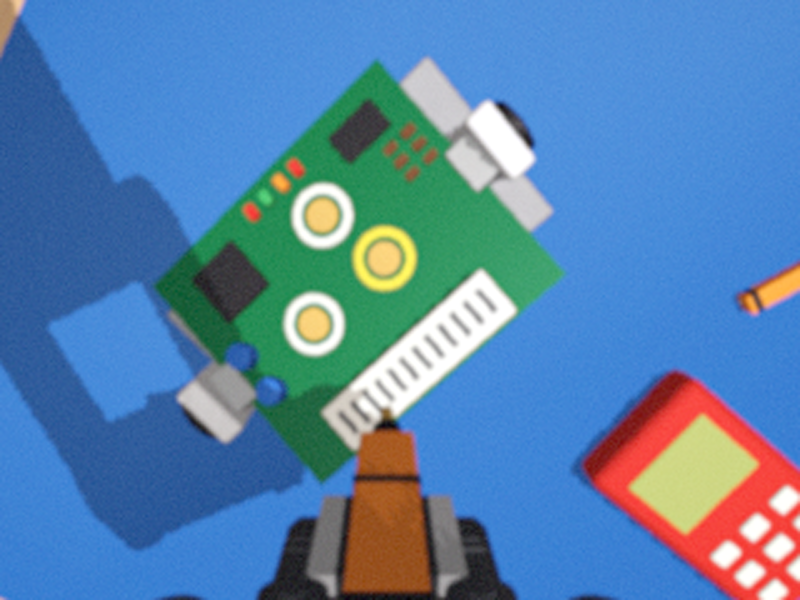

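```bash
cat > pnp.py <<'E'
from h import *
import pickle
s=pickle.load(open("w4.pkl","rb"));w=cv2.imread("pics/w4.png");K,T=cam("wrist",s)
man=np.array([[563,270],[378,60],[157,287],[322,480]],np.float32)/2.5+np.array([96,30],np.float32)-.3
g=cv2.cvtColor(w,cv2.COLOR_BGR2HSV)[:,:,0]
c=cv2.cornerSubPix(w[:,:,2].copy(),man.copy().reshape(-1,1,2),(4,4),(-1,-1),(3,50,.01)).reshape(-1,2)
print(man,c)
# ring centres by dark-green-bounded gold discs; yellow ring whole blob
img=np.vstack([[249.4075,132.8857],[221.0544,159.2381],[224.4013,115.6561],c]).astype(np.float64)
obj=np.array([[0,0,0],[0,-42,0],[-32,-8,0],[56,52,0],[-64,52,0],[-64,-88,0],[56,-88,0]],float)/1000
for pts in(img,np.vstack([img[:3],man])):
    ok,rv,tv,e=cv2.solvePnPGeneric(obj,pts,K,None,flags=cv2.SOLVEPNP_IPPE)
    for r,t,q in zip(rv,tv,e):
        r,t=cv2.solvePnPRefineLM(obj,pts,K,None,r,t)
        pj=cv2.projectPoints(obj,r,t,K,None)[0][:,0];B=T[:3,:3]@cv2.Rodrigues(r)[0];p=T[:3,:3]@t[:,0]+T[:3,3]
        tilt=np.arctan2(-B[0,2]*np.cos(0)*1,B[2,2])
        print("rms",np.sqrt(((pj-pts)**2).sum(1).mean()),"spot",p,"n",B[:,2],"yaw",np.degrees(np.arctan2(-B[0,1],B[1,1])),"tilt",np.arccos(B[2,2]),"ctr",p+B@[-.004,-.018,0],(pj-pts).round(1).tolist())
E
python3 pnp.py
```

```text
[[320.9 137.7]
 [246.9  53.7]
 [158.5 144.5]
 [224.5 221.7]] [[321.8007 140.2364]
 [246.3455  52.9868]
 [155.874  144.8719]
 [224.5    221.7   ]]
rms 0.7162209550789062 spot [ 0.4935 -0.205   0.0798] n [-0.2095  0.0483  0.9766] yaw -14.482143995809713 tilt 0.21669187261122597 ctr [ 0.4852 -0.2214  0.0789] [[-0.0, 0.5], [0.4, -0.1], [0.2, 0.5], [-0.5, -0.3], [-0.4, -0.3], [0.1, -1.2], [0.3, 0.8]]
rms 0.7162209550789155 spot [ 0.4935 -0.205   0.0798] n [-0.2095  0.0483  0.9766] yaw -14.482143983048763 tilt 0.21669186968266782 ctr [ 0.4852 -0.2214  0.0789] [[-0.0, 0.5], [0.4, -0.1], [0.2, 0.5], [-0.5, -0.3], [-0.4, -0.3], [0.1, -1.2], [0.3, 0.8]]
rms 0.7090660859428457 spot [ 0.4929 -0.2046  0.0782] n [-0.279   0.0591  0.9585] yaw -13.949563417675838 tilt 0.28921440168414636 ctr [ 0.4848 -0.2211  0.0769] [[-0.3, -0.3], [0.6, -0.7], [0.5, 0.3], [0.2, 0.4], [-1.0, 0.2], [0.0, -0.6], [-0.0, 0.6]]
rms 0.7090660859428435 spot [ 0.4929 -0.2046  0.0782] n [-0.279   0.0591  0.9585] yaw -13.949563425707995 tilt 0.2892143991093775 ctr [ 0.4848 -0.2211  0.0769] [[-0.3, -0.3], [0.6, -0.7], [0.5, 0.3], [0.2, 0.4], [-1.0, 0.2], [0.0, -0.6], [-0.0, 0.6]]
```

>>> apply_moves:
  moves:
    - [1, 0, 0, 33, 0, 0, 0]
    - [1, 0, 0, 33, 0, 0, 0]
    - [1, 0, 0, 34, 0, 0, 0]
    - [1, 0, 0, 0, 0, 0, 0]
    - [1, 0, 0, 0, 0, 0, 0]

```text
time: 12.25
tool_pos: [0.6043, -0.1898, 0.2156]
tool_rot: [-0.622, 0.623, -0.335, 0.336]
contact_force: [0.4, -0.1, -0.8]
gripper_width: 0.177
```

```bash
cat > snap.py <<'E'
from h import *
import pickle,sys
s=manip.state();w=manip.grab_frame("wrist");n=sys.argv[1];cv2.imwrite(f"pics/{n}.png",w);pickle.dump(s,open(n+".pkl","wb"));print(s["tool_pos"],abs(s["joint_vel"]).max())
E
python3 snap.py w5
```

```text
[ 0.6043 -0.1898  0.2156] 0.023173766492081464
```

>>> apply_moves:
  moves:
    - [1, 0, 0, -40, 0, 0, 0]
    - [1, 0, 0, -40, 0, 0, 0]
    - [1, 0, 0, -40, 0, 0, 0]
    - [1, 0, 0, -40, 0, 0, 0]
    - [1, 0, 0, -40, 0, 0, 0]
    - [1, 0, 0, 0, 0, 0, 0]
    - [1, 0, 0, 0, 0, 0, 0]

```text
time: 13.0
tool_pos: [0.4354, -0.3008, 0.2153]
tool_rot: [-0.622, 0.622, -0.336, 0.337]
contact_force: [-0.4, -0.0, -1.4]
gripper_width: 0.178
```

```bash
python3 snap.py w6; cat > ba.py <<'E'
from h import *
import pickle
from scipy.optimize import least_squares
obj=np.array([[0,0,0],[0,-42,0],[-32,-8,0],[56,52,0],[-64,52,0],[-64,-88,0],[56,-88,0]],float)/1000
p0=np.array([.4935,-.205,.08]);yaw0,t0=np.radians(-14.5),.25
def frame(v): return R.from_euler("ZY",[v[3],-v[4]]).as_matrix()
def proj(v,K,T):
    q=(obj@frame(v).T+v[:3]-T[:3,3])@T[:3,:3];q=q@K.T;return q[:,:2]/q[:,2:]
v0=np.r_[p0,yaw0,t0]
def corners(w,guess):
    h=cv2.cvtColor(w,cv2.COLOR_BGR2HSV);m=cv2.inRange(h,np.array((40,90,25)),np.array((95,255,255)))
    m=cv2.morphologyEx(m,cv2.MORPH_CLOSE,np.ones((3,3)))
    L=[]
    cs=np.vstack([c[:,0] for c in cv2.findContours(m,cv2.RETR_EXTERNAL,cv2.CHAIN_APPROX_NONE)[0] if len(c)>60]).astype(float)
    for a,b in zip(guess,np.roll(guess,-1,0)):
        d=(b-a)/np.linalg.norm(b-a);n=np.array([-d[1],d[0]]);t=(cs-a)@d;e=(cs-a)@n
        k=(t>12)&(t<np.linalg.norm(b-a)-12)&(abs(e)<6)
        e0=np.median(e[k]);k&=abs(e-e0)<3.5
        f=cv2.fitLine(cs[k].astype(np.float32),cv2.DIST_HUBER,0,.01,.01)[:,0];o=n if n@(guess.mean(0)-a)<0 else -n
        L.append((f[2:]+.5*o,f[:2]))   # border pixel centres -> edge half a pixel out
    P=[]
    for i in range(4):
        (p,d),(q,e)=L[i-1],L[i];st=np.linalg.solve(np.stack([d,-e],1),q-p);P.append(p+st[0]*d)
    return np.array(P)
obs=[]
for n in("w4","w5","w6"):
    s=pickle.load(open(n+".pkl","rb"));w=cv2.imread(f"pics/{n}.png");K,T=cam("wrist",s);g=proj(v0,K,T)
    m=hsv(w,(15,70,100),(35,255,255));bl=blobs(m,None,40)
    sp=[min((b for b in bl),key=lambda b:np.linalg.norm(b[1]-q))[1] for q in g[:3]]
    # gold discs only for yellow: blob is ring+disc, concentric
    obs.append((K,T,np.vstack([sp,corners(w,g[3:])])))
def res(v,sel=range(3)): return np.concatenate([(proj(v,*obs[i][:2])-obs[i][2]).ravel() for i in sel])
if __name__=="__main__":
    for sel in(range(3),[0,1],[0,2],[1,2]):
        r=least_squares(res,v0,loss="huber",f_scale=.5,kwargs=dict(sel=sel));v=r.x;B=frame(v)
        print("v",v,"rms px",np.sqrt((res(v,sel)**2).mean()),"ctr",v[:3]+B@[-.004,-.018,0],"n",B[:,2])
    v=least_squares(res,v0,loss="huber",f_scale=.5).x;print(res(v).reshape(3,7,2).round(1).tolist())
E
python3 ba.py
```

```text
[ 0.4354 -0.3008  0.2153] 0.03610425202409624
v [ 0.4929 -0.2045  0.0828 -0.2504  0.2743] rms px 0.3508015429557428 ctr [ 0.4847 -0.221   0.0817] n [-0.2624  0.0671  0.9626]
v [ 0.4928 -0.2047  0.0822 -0.2511  0.2683] rms px 0.3413650904172289 ctr [ 0.4846 -0.2212  0.0812] n [-0.2568  0.0659  0.9642]
v [ 0.4929 -0.2045  0.0826 -0.2509  0.2836] rms px 0.35400299968768206 ctr [ 0.4847 -0.221   0.0815] n [-0.2711  0.0695  0.96  ]
v [ 0.4929 -0.2045  0.083  -0.2505  0.2725] rms px 0.3016907680382603 ctr [ 0.4847 -0.221   0.082 ] n [-0.2607  0.0667  0.9631]
[[[-0.2, 0.1], [-0.0, -0.1], [0.1, 0.3], [0.2, -0.2], [0.6, -0.4], [-0.5, 0.1], [0.2, 1.2]], [[0.1, 0.1], [0.2, 0.2], [0.4, 0.3], [-0.0, -0.6], [0.4, -0.1], [-0.1, 0.4], [-0.4, -0.3]], [[-0.4, -0.0], [-0.3, -0.2], [-0.4, 0.0], [-0.4, 0.1], [0.4, -0.5], [0.3, 0.4], [-0.1, 0.2]]]
```

```bash
python3 - <<'E'
from h import *
K=manip.calibration("wrist")["mtx"];C=manip.calibration("wrist")["T_tool_cam"]
def pr(p):
    q=C[:3,:3].T@(np.array(p)-C[:3,3]);q=K@q;return q[:2]/q[2]
for p in([0,.0697,0],[-.001,.0697,0],[0,.0247,0],[-.008,.0247,.008],[-.008,.0247,-.008],[-.008,-.04,.008],[-.008,-.04,-.008]):print(p,pr(p))
for n in("w5","w6"):
    w=cv2.imread(f"pics/{n}.png");h=cv2.cvtColor(w,cv2.COLOR_BGR2HSV)
    m=cv2.inRange(h,np.array((5,60,40)),np.array((30,255,255)))
    for r in (190,191,192,193,194,195,196,197,198,199,200,201,202,203,204,206,210,216,222,228,234,240,250,260):
        c=np.where(m[r,215:285])[0]+215; b=np.where(~((h[r,215:285,0]>98)&(h[r,215:285,0]<115)&(h[r,215:285,1]>120)))[0]+215
        print(n,r,(c.min(),c.max(),(c.min()+c.max())/2) if len(c) else None,(b.min(),b.max(),(b.min()+b.max())/2) if len(b) else None)
E
```

```text
[0, 0.0697, 0] [249.9256 194.5151]
[-0.001, 0.0697, 0] [249.9239 193.4607]
[0, 0.0247, 0] [249.8902 213.1157]
[-0.008, 0.0247, 0.008] [260.7343 202.9868]
[-0.008, 0.0247, -0.008] [239.0117 203.0152]
[-0.008, -0.04, 0.008] [265.491  245.9264]
[-0.008, -0.04, -0.008] [234.0589 245.9694]
w5 190 None (np.int64(281), np.int64(284), np.float64(282.5))
w5 191 None (np.int64(281), np.int64(284), np.float64(282.5))
w5 192 None (np.int64(249), np.int64(284), np.float64(266.5))
w5 193 (np.int64(250), np.int64(250), np.float64(250.0)) (np.int64(248), np.int64(284), np.float64(266.0))
w5 194 (np.int64(249), np.int64(251), np.float64(250.0)) (np.int64(248), np.int64(284), np.float64(266.0))
w5 195 (np.int64(249), np.int64(251), np.float64(250.0)) (np.int64(248), np.int64(284), np.float64(266.0))
w5 196 (np.int64(249), np.int64(251), np.float64(250.0)) (np.int64(248), np.int64(284), np.float64(266.0))
w5 197 (np.int64(249), np.int64(251), np.float64(250.0)) (np.int64(248), np.int64(284), np.float64(266.0))
w5 198 (np.int64(249), np.int64(251), np.float64(250.0)) (np.int64(248), np.int64(284), np.fl
[... 3171 characters left out ...]
(250.5)) (np.int64(238), np.int64(263), np.float64(250.5))
w6 222 (np.int64(239), np.int64(261), np.float64(250.0)) (np.int64(238), np.int64(263), np.float64(250.5))
w6 228 (np.int64(238), np.int64(263), np.float64(250.5)) (np.int64(226), np.int64(275), np.float64(250.5))
w6 234 (np.int64(236), np.int64(265), np.float64(250.5)) (np.int64(224), np.int64(277), np.float64(250.5))
w6 240 (np.int64(235), np.int64(266), np.float64(250.5)) (np.int64(215), np.int64(284), np.float64(249.5))
w6 250 (np.int64(233), np.int64(266), np.float64(249.5)) (np.int64(215), np.int64(284), np.float64(249.5))
w6 260 (np.int64(233), np.int64(267), np.float64(250.0)) (np.int64(215), np.int64(284), np.float64(249.5))
```

```bash
python3 - <<'E'
from h import *
C=manip.calibration("wrist")["T_tool_cam"];K=manip.calibration("wrist")["mtx"]
def pr(p):
    q=C[:3,:3].T@(np.array(p)-C[:3,3]);q=K@q;return q[:2]/q[2]
for p in([-.008,.0247,0],[-.008,-.0703,0],[.008,-.0703,0],[-.0025,.0697,0]):print(p,pr(p))
w=cv2.imread("pics/w6.png");v=cv2.cvtColor(w,cv2.COLOR_BGR2HSV)
print([(r,int(v[r,247:254,2].mean()),int(v[r,247:254,0].mean())) for r in list(range(198,206))+list(range(256,320,1))])
# move to hover
s=manip.state();M=quat(s["tool_rot"]).as_matrix();n=np.array([-.2624,.0671,.9626]);n/=np.linalg.norm(n)
rot,_=R.align_vectors([-n],[M[:,1]]);ax=np.cross(M[:,1],-n);a=np.arcsin(np.linalg.norm(ax));rv=ax/np.linalg.norm(ax)*a
print("tool rotvec deg",np.degrees(M.T@rv));M2=R.from_rotvec(rv).as_matrix()@M
spot=np.array([.4929,-.2045,.0828]);tcp=spot+n*.03-M2[:,1]*.0697
print("hover tcp",tcp,"shift now in tool axes mm",M.T@(tcp-s["tool_pos"])*1e3)
E
```

```text
[-0.008, 0.0247, 0] [249.8732 203.001 ]
[-0.008, -0.0703, 0] [249.6915 282.7553]
[0.008, -0.0703, 0] [249.7596 315.3614]
[-0.0025, 0.0697, 0] [249.9213 191.8744]
[(198, 79, 76), (199, 45, 104), (200, 27, 103), (201, 71, 7), (202, 123, 11), (203, 153, 12), (204, 163, 12), (205, 166, 12), (256, 148, 12), (257, 148, 12), (258, 147, 12), (259, 148, 12), (260, 149, 12), (261, 148, 12), (262, 148, 12), (263, 147, 12), (264, 150, 12), (265, 141, 12), (266, 110, 11), (267, 62, 6), (268, 26, 85), (269, 25, 119), (270, 26, 120), (271, 26, 107), (272, 25, 114), (273, 36, 57), (274, 86, 8), (275, 129, 11), (276, 145, 12), (277, 149, 12), (278, 154, 12), (279, 169, 12), (280, 186, 13), (281, 198, 13), (282, 202, 13), (283, 206, 13), (284, 208, 13), (285, 208, 13), (286, 209, 13), (287, 208, 13), (288, 208, 14), (289, 208, 13), (290, 209, 13), (291, 208, 13), (292, 208, 13), (293, 208, 13), (294, 207, 13), (295, 207, 13), (296, 207, 13), (297, 207, 13), (298, 207, 13), (299, 207, 13), (300, 207, 13), (301, 207, 13), (302, 206, 13), (303, 207, 13), (304, 208, 13), (305, 207, 13), (306, 206, 13), (307, 206, 13), (308, 207, 14), (309, 207, 14), (310, 205, 12), (311, 191, 176), (312, 182, 136), (313, 203, 112), (314, 207, 106), (315, 205, 108), (316, 201, 119), (317, 207, 91), (318, 220, 64), (319, 233, 33)]
tool rotvec deg [ 10.5719  -0.     -11.5435]
hover tcp [ 0.4667 -0.1978  0.1788] shift now in tool axes mm [-68.9924  36.4324  81.7144]
```

>>> apply_moves:
  moves:
    - [1, -23, 0, 27.2, 0, 0, 0]
    - [1, -23, 0, 27.2, 0, 0, 0]
    - [1, -23, 0, 27.3, 0, 0, 0]
    - [1, 0, 0, 0, 3.52, 0, -3.85]
    - [1, 0, 0, 0, 3.52, 0, -3.85]
    - [1, 0, 0, 0, 3.53, 0, -3.84]
    - [1, 0, 0, 0, 0, 0, 0]
    - [1, 0, 0, 0, 0, 0, 0]
    - [1, 0, 0, 0, 0, 0, 0]

```text
time: 13.95
tool_pos: [0.4676, -0.1974, 0.2153]
tool_rot: [0.64, -0.593, 0.239, -0.426]
contact_force: [-0.5, -0.9, -1.2]
gripper_width: 0.177
```

```bash
cat > goal.py <<'E'
from h import *
import sys
n=np.array([-.2624,.0671,.9626]);n/=np.linalg.norm(n);spot=np.array([.4929,-.2045,.0828])
h=float(sys.argv[1])/1e3;off=np.array([float(x) for x in sys.argv[2:4]]+[0,0])[:2]/1e3
s=manip.state();M=quat(s["tool_rot"]).as_matrix()
tip=s["tool_pos"]+M@[off[0],.0697,off[1]]
ax=np.cross(M[:,1],-n);print("pos",s["tool_pos"],"rot left deg",np.degrees(M.T@ax),"F",s["contact_force"],"w",s["gripper_width"])
print("tip height",(tip-spot)@n*1e3,"shift to height",h*1e3,":",M.T@(spot+h*n-tip)*1e3)
E
python3 goal.py 20
```

```text
pos [ 0.4676 -0.1974  0.2153] rot left deg [ 0.0311  0.     -0.0895] F [-0.4615 -0.9016 -1.1907] w 0.17713878999718385
tip height 64.96323654751772 shift to height 20.0 : [-7.2723 44.9787 -7.5274]
```

>>> apply_moves:
  moves:
    - [1, -7.3, 10, -7.5, 0, 0, 0]
    - [1, 0, 20, 0, 0, 0, 0]
    - [1, 0, 15, 0, 0, 0, 0]
    - [1, 0, 0, 0, 0, 0, 0]
    - [1, 0, 0, 0, 0, 0, 0]
    - [1, 0, 0, 0, 0, 0, 0]

```text
time: 14.55
tool_pos: [0.4691, -0.1988, 0.1694]
tool_rot: [0.64, -0.593, 0.239, -0.426]
contact_force: [0.1, -0.5, -0.1]
gripper_width: 0.178
```

```bash
python3 goal.py 10; python3 snap.py w7; python3 - <<'E'
from h import *
import pickle
from ba import proj,corners
s=pickle.load(open("w7.pkl","rb"));w=cv2.imread("pics/w7.png");K,T=cam("wrist",s)
v=np.array([.4929,-.2045,.0828,-.2504,.2743]);print("pred",proj(v,K,T)[:3])
for b in blobs(hsv(w,(15,70,100),(35,255,255)),(120,60,400,240),20)[:6]: print(b[0],b[1],cv2.boundingRect(b[2]))
cv2.imwrite("pics/c7.png",cv2.resize(w[110:230,170:330],(800,600),interpolation=cv2.INTER_CUBIC))
E
```

```text
pos [ 0.4691 -0.1988  0.1694] rot left deg [-0.0007  0.     -0.0124] F [ 0.118  -0.5253 -0.1418] w 0.17823925794608053
tip height 20.323626002977676 shift to height 10.0 : [-0.1819 10.3237  0.3398]
[ 0.4691 -0.1988  0.1694] 0.007566723217540526
pred [[250.233  187.7307]
 [219.3995 214.7649]
 [221.4315 169.4362]]
514 [250.3405 187.4027] (237, 175, 28, 26)
504 [361.5575 231.3651] (340, 218, 40, 22)
195 [221.5179 169.9538] (214, 162, 16, 16)
169 [219.3964 215.2899] (212, 209, 16, 14)
83 [392.5542 166.4337] (386, 160, 14, 13)
53 [201.283  156.1509] (197, 152, 9, 9)
```

View pics/c7.png

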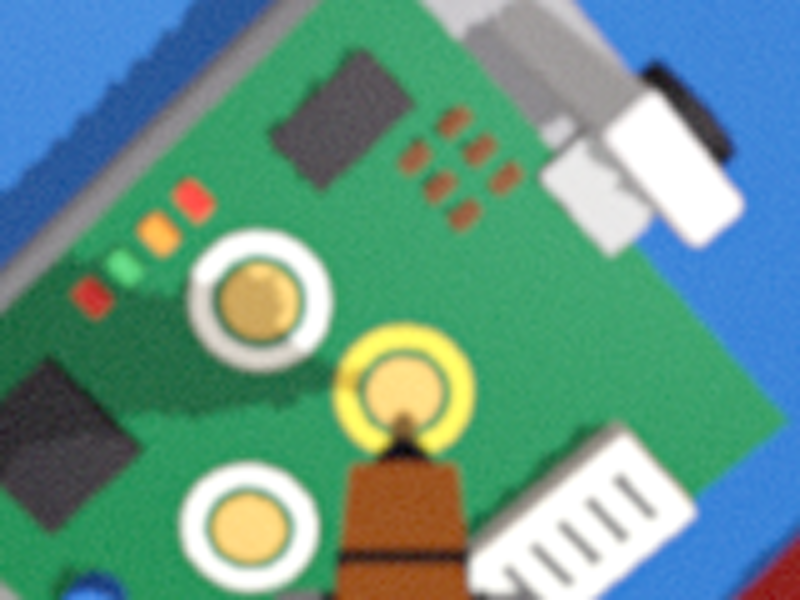

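>>> apply_moves:
  moves:
    - [1, -0.2, 7, 0.3, 0, 0, 0]
    - [1, 0, 7, 0, 0, 0, 0]
    - [1, 0, 3, 0, 0, 0, 0]
    - [1, 0, 0, 0, 0, 0, 0]
    - [1, 0, 0, 0, 0, 0, 0]

```text
time: 15.1
tool_pos: [0.4733, -0.1993, 0.152]
tool_rot: [0.64, -0.593, 0.239, -0.426]
contact_force: [0.1, -0.1, -1.0]
gripper_width: 0.177
```

```bash
cat > f.py <<'E'
from h import *
n=np.array([-.2624,.0671,.9626]);F=[]
for i in range(12):
    w=manip.grab_frame("wrist");F.append(manip.state()["contact_force"])
F=np.array(F);print("F.n",F@n, (F@n).mean(),F.mean(0));cv2.imwrite("pics/last.png",w)
m=hsv(w,(5,60,40),(30,255,255))
print([(r,(np.where(m[r,235:265])[0]+235)[[0,-1]].tolist()) for r in range(176,206) if m[r,235:265].any()])
E
python3 f.py; python3 goal.py -5
```

```text
F.n [-0.6346 -0.4734 -0.7721 -0.9415 -1.3198  0.0475 -0.9566 -0.6881 -0.9322
 -0.5136 -1.1459 -0.5621] -0.741028901413574 [ 0.0195 -0.0169 -0.7633]
[(181, [247, 253]), (182, [244, 257]), (183, [242, 258]), (184, [241, 259]), (185, [240, 260]), (186, [239, 261]), (187, [238, 262]), (188, [237, 262]), (189, [237, 263]), (190, [236, 264]), (191, [236, 264]), (192, [236, 264]), (193, [236, 264]), (194, [236, 264]), (195, [236, 264]), (196, [236, 264]), (197, [236, 264]), (198, [237, 264]), (199, [237, 263]), (200, [238, 263]), (201, [238, 263]), (202, [239, 262]), (203, [240, 261]), (204, [240, 261]), (205, [240, 261])]
pos [ 0.4734 -0.1993  0.1522] rot left deg [ 0.0193  0.     -0.0681] F [ 0.3886  0.4347 -0.5083] w 0.17842061126104364
tip height 2.623208064044915 shift to height -5.0 : [0.7146 7.6223 0.3278]
```

>>> apply_moves:
  moves:
    - [1, 0.6, 0, 0.3, 0, 0, 0]
    - [1, 0, 1, 0, 0, 0, 0]
    - [1, 0, 1, 0, 0, 0, 0]
    - [1, 0, 1, 0, 0, 0, 0]
    - [1, 0, 1, 0, 0, 0, 0]
    - [1, 0, 1, 0, 0, 0, 0]
    - [1, 0, 0, 0, 0, 0, 0]
    - [1, 0, 0, 0, 0, 0, 0]

```text
time: 16.5
tool_pos: [0.4753, -0.2, 0.1477]
tool_rot: [0.64, -0.593, 0.239, -0.426]
contact_force: [-1.1, -0.3, 0.5]
gripper_width: 0.178
```

```bash
python3 f.py; python3 goal.py -5
```

```text
F.n [0.2815 0.5299 0.7783 0.0882 0.3707 0.1553 0.73   1.0113 0.3271 1.2332
 1.4394 1.2999] 0.6870583783178722 [-0.5349  0.2771  0.5486]
[(182, [246, 254]), (183, [244, 257]), (184, [242, 258]), (185, [240, 259]), (186, [239, 260]), (187, [238, 261]), (188, [237, 262]), (189, [237, 263]), (190, [236, 263]), (191, [236, 263]), (192, [236, 264]), (193, [235, 264]), (194, [235, 264]), (195, [235, 264]), (196, [235, 264]), (197, [235, 264]), (198, [236, 264]), (199, [236, 264]), (200, [236, 264]), (201, [237, 263]), (202, [237, 263]), (203, [238, 262]), (204, [239, 261]), (205, [240, 261])]
pos [ 0.4752 -0.2     0.1476] rot left deg [ 0.0187  0.     -0.0674] F [-0.6385 -0.1695  1.1881] w 0.17732595664972808
tip height -2.4037388061096348 shift to height -5.0 : [0.0992 2.5961 0.0362]
```

>>> apply_moves:
  moves:
    - [1, 0, 1, 0, 0, 0, 0]
    - [1, 0, 1, 0, 0, 0, 0]
    - [1, 0, 0.5, 0, 0, 0, 0]
    - [1, 0, 0, 0, 0, 0, 0]
    - [1, 0, 0, 0, 0, 0, 0]
    - [1, 0, 0, 0, 0, 0, 0]

```text
time: 17.7
tool_pos: [0.4759, -0.2001, 0.1452]
tool_rot: [0.64, -0.593, 0.239, -0.426]
contact_force: [-0.7, -0.2, 1.2]
gripper_width: 0.176
```

```bash
python3 f.py|head -1; python3 f.py; python3 goal.py -5; python3 snap.py w8; python3 - <<'E'
from h import *
import pickle,ba
s=pickle.load(open("w8.pkl","rb"));w=cv2.imread("pics/w8.png");K,T=cam("wrist",s)
v=np.array([.4929,-.2045,.0828,-.2504,.2743]);g=ba.proj(v,K,T);print("pred",g[:3])
for b in blobs(hsv(w,(15,70,100),(35,255,255)),(120,60,300,240),20)[:4]: print(b[0],b[1])
d=manip.grab_frame("side")
cv2.imwrite("pics/c8.png",np.hstack([cv2.resize(w[140:240,190:310],(480,400),interpolation=cv2.INTER_CUBIC),cv2.resize(d[90:190,250:330],(320,400),interpolation=cv2.INTER_CUBIC)]))
E
```

```text
F.n [2.2206 0.7928 1.4727 2.1147 0.9514 1.939  1.342  2.4553 3.2467 1.5661
F.n [ 1.4412  1.0259  1.4188  0.8917  2.0247  2.0726  2.1398  2.1382 -0.0618
  2.0449  1.7913  1.642 ] 1.5474366630687213 [-0.831   0.4354  1.3507]
[(183, [245, 255]), (184, [243, 257]), (185, [241, 259]), (186, [240, 260]), (187, [239, 261]), (188, [238, 262]), (189, [237, 262]), (190, [236, 263]), (191, [236, 263]), (192, [236, 264]), (193, [236, 264]), (194, [235, 264]), (195, [235, 264]), (196, [235, 264]), (197, [235, 264]), (198, [235, 264]), (199, [235, 264]), (200, [236, 264]), (201, [236, 264]), (202, [237, 263]), (203, [237, 263]), (204, [238, 262]), (205, [239, 261])]
pos [ 0.4759 -0.2001  0.1452] rot left deg [ 0.0195 -0.     -0.0689] F [-0.2878  0.4664  1.5948] w 0.1794741145860812
tip height -4.912580924872261 shift to height -5.0 : [0.1155 0.0873 0.0216]
[ 0.4759 -0.2001  0.1452] 0.0009809042924782544
pred [[249.8797 196.145 ]
 [216.0824 225.5125]
 [218.1337 176.1683]]
510 [249.8784 194.2922]
235 [218.0468 176.7277]
205 [216.0098 226.122 ]
65 [195.8308 161.8154]
```

View pics/c8.png

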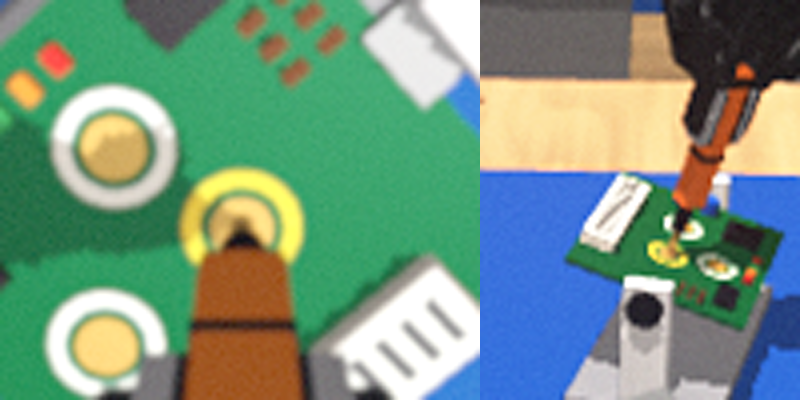

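```bash
python3 - <<'E'
from h import *
import ba
K,T=cam("side");v=np.array([.4929,-.2045,.0828,-.2504,.2743]);g=ba.proj(v,K,T)[:3];print(g)
s=manip.state();M=quat(s["tool_rot"]).as_matrix()
def pr(p):
    q=T[:3,:3].T@(np.array(p)-T[:3,3]);q=K@q;return q[:2]/q[2]
ax=[pr(s["tool_pos"]+M@[0,y,0]) for y in(-.07,.0247,.0447,.0647)];print(ax)
d=np.mean([manip.grab_frame("side").astype(float) for i in range(6)],0).astype(np.uint8)
d0=cv2.imread("pics/side0.png")
f=lambda x:cv2.resize(x[130:170,275:315],(400,400),interpolation=cv2.INTER_CUBIC)
a,b=f(d),f(d0)
c=a.copy()
for q in list(g)+ax:
    u=(q-[275,130]+.5)*10
    for im in(b,): cv2.circle(im,tuple(int(x) for x in u),3,(255,0,255),-1)
cv2.imwrite("pics/c9.png",np.hstack([a,b]))
E
```

```text
[[296.9285 152.8958]
 [300.7357 146.1753]
 [309.09   156.1609]]
[array([314.1386, 105.8795]), array([301.765, 139.743]), array([299.3369, 146.3883]), array([296.9679, 152.8714])]
```

```bash
python3 - <<'E'
import cv2,numpy as np
from h import *
c=cv2.imread("pics/c9.png")[:,:400];c=cv2.resize(c,(40,40),interpolation=cv2.INTER_AREA);h=cv2.cvtColor(c,cv2.COLOR_BGR2HSV)
for r in range(4,32):
    o=np.where((h[r,:,0]<14)&(h[r,:,1]>140)&(h[r,:,2]>70))[0]; k=np.where(h[r,:,2]<65)[0];y=np.where((h[r,:,0]>14)&(h[r,:,0]<36)&(h[r,:,1]>80))[0]
    print(r+130,"orange",o[[0,-1]]+275 if len(o) else "","dark",k[[0,-1]]+275 if len(k) else "","yel",y+275)
E
```

```text
134 orange [301 307] dark  yel []
135 orange [300 307] dark  yel []
136 orange [300 307] dark  yel []
137 orange [299 306] dark  yel []
138 orange [299 306] dark  yel []
139 orange [298 305] dark  yel []
140 orange [299 305] dark  yel []
141 orange [300 305] dark  yel []
142 orange [301 302] dark [300 300] yel [303]
143 orange  dark [299 302] yel []
144 orange  dark [299 301] yel []
145 orange  dark [299 301] yel []
146 orange  dark [299 314] yel [301 302]
147 orange  dark [299 314] yel [301 302]
148 orange  dark [311 314] yel [298 299]
149 orange  dark [311 314] yel [298 299]
150 orange  dark [311 314] yel [293 294 297 298]
151 orange  dark [313 314] yel [292 293 294 295 296 297 298 299]
152 orange  dark  yel [292 293 294 295 296 297 298 299]
153 orange  dark  yel [292 293 294 295 296 297 298 299 300 301]
154 orange  dark  yel [293 294 295 296 297 298 299 300 301]
155 orange  dark  yel [294 295 296 297 298 299 300 301 307 308 309]
156 orange  dark  yel [297 298 299 307 308 309 310 311]
157 orange  dark  yel [308 309 310 311]
158 orange  dark  yel []
159 orange  dark  yel []
160 orange  dark  yel []
161 orange  dark [310 311] yel [300]
```

```bash
python3 ball.py; python3 - <<'E'
from plant import manip
print(manip.state()["time"]);print(manip.job_done())
E
```

```text
[-0.591   0.0205  1.4577]
side 85 [269.3647 273.5529] along 0.018957161277724635 up 0.045597515833480415 angle 0.8440096896088825
19.35
the job is handed in; nothing more can be done
None
```

The toggle is pushed over to its stop, and the probe is held on the yellow-ringed spot, square to the board and pressed in about half way. I handed the job in at 19.4 s with the arm still holding it; the hand-in gives no verdict.

**Toggle:** My first push went over the ball without touching it. The cameras showed the shut fingertips about 39 mm higher than `tcp_to_tips` implies. I went lower and pushed again until the ball stopped moving at about 9–10 N.

The camera readings of the toggle's angle disagree:
- **Ball travel:** this gives 0.83–0.84 rad rather than 0.9.
- **Ball end position:** measured from the middle of the supply's two strips, the ball is 21.4 mm past the pivot; fully on is 21.7 mm.

I took it as fully on because of the stop force. It had not moved at the last check.

**Probe:** I drew it straight up out of the stand and lined it up with the board's measured tilt of 0.274 rad, to within about 0.1°. A slight lean of the probe in the grip, up to about 0.02 rad, can't be ruled out. The side view puts the tip on the spot within about a pixel (roughly 3 mm), and the wrist view agrees.

**Pressure:** the tip is pressed in about 4.9 mm by position. The push measures about 2.4 N, against 2.5 N expected at half way.

**Board and other things:** the white rings were within 0.6 px of where they should be, so the board did not shift. I didn't recheck the tester, spool and jar at the end, but the arm never went near them.

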